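# Load two blood tubes onto a parked see-saw mixer

### The job

Take the two capped tubes out of the small single-row rack and lay them on the tilted platform of the tube rocker, one in each outermost groove, so that they lie like the tube already in the middle groove: stopper at the upper end, closed foot up against the stop at the lower end. Leave the platform at the tilt at which it is parked (it slips if it is pushed hard), and do not disturb the small bottles.

Things in the scene. Friction and masses are not known exactly. Their poses are not given: they have to be found in the camera images.
- tube_1: capped sample tube standing upright in an end place of the single-row rack; body 15.2 mm diameter, stopper 18.6 mm diameter and 18 mm long, 112 mm overall, 18 g. Origin: centre of the closed foot; +z runs along the tube towards the stopper (stopper from z = 94 to 112 mm).
- tube_2: the other one of the same kind: capped sample tube standing upright in an end place of the single-row rack; body 15.2 mm diameter, stopper 18.6 mm diameter and 18 mm long, 112 mm overall, 18 g. Origin: centre of the closed foot; +z runs along the tube towards the stopper (stopper from z = 94 to 112 mm).
- rack: single-row plastic tube rack, fixed to the table, 34 x 136 mm, 60 mm high; origin at the centre of its underside, row along y: five 18 mm holes every 24 mm. The two tubes stand in its end places (y = -48 and +48 mm), feet 12 mm above the table, 64 mm of each above the rack. The other places are empty.
- rocker: tube rocker (see-saw mixer), fixed: white base 156 x 112 mm, 46 mm high; two 6 mm yokes 143 mm apart carry the platform's axle 85 mm above the table, along the base's x. Origin: centre of the underside; x points away from the robot, across the grooves; the platform's upper end is towards -y. A fixed tube already lies in the middle groove, as the others shall lie.
- rocker_platform (a joint): tilt of the rocker's platform about its axle, rad; 0 is level, positive raises the -y end. Parked at 0.2 to 0.35; held by friction (0.22 N m). The platform is 128 mm wide, its groove floors 10 mm above the axle, five V grooves at 22 mm pitch; only the two outermost are to be filled.
- groove_near (a point): where the centre of a seated tube's foot lies in the nearer outermost groove: on its centre line, at the stop, 7.6 mm above its floor. Frame tilts with the platform: x across the grooves, -y uphill along the groove, z square to the platform. The groove ends 74 mm uphill, so the stopper overhangs the platform's upper edge. Ribs: 7.5 mm high, 11 mm either side; stop: 6 mm above this point.
- groove_far (a point): where the centre of a seated tube's foot lies in the farther outermost groove: on its centre line, at the stop, 7.6 mm above its floor. Frame tilts with the platform: x across the grooves, -y uphill along the groove, z square to the platform. The groove ends 74 mm uphill, so the stopper overhangs the platform's upper edge. Ribs: 7.5 mm high, 11 mm either side; stop: 6 mm above this point.
- platform_ref (a point): reference point fixed to the platform: centre of the end of the stopper of the tube that already lies in the middle groove, 74 mm from the axle.
- scanner: obstacle: hand barcode scanner in a fixed stand to the left behind the rack, 262 mm high; its foot is 120 mm across, the head and grip reach 95 mm out from the origin, 100 to 262 mm above the table; origin under it
- dropper_a: bystander: small dropper bottle, 26 x 26 x 80 mm; origin under its centre
- dropper_b: bystander: second dropper bottle, 26 x 26 x 80 mm; origin under its centre

How it is judged:
By the outcome, as a careful person would: the job done as asked, in the order asked, and still so for the second after the job is handed in, with the robot touching nothing.
It also fails if it takes over 58 s, if anything falls off the work surface, if the arm or the gripper's body presses on something with over 40 N, if the wrist force passes 120 N, or if a joint passes its speed limit or range.

### The arm

A 7-joint arm with a two-finger parallel gripper is mounted at the origin on the work surface; the furniture and walls round the work are solid. World frame = base frame: x ahead of the robot, y to its left, z up, the work surface at z = 0. Lengths are in m, angles in rad, forces in N, time in s.
With the tool pointing down it reaches from about 0.425 to 0.925 m from the base axis. Payload 6.8 kg.
Tool frame: the origin (TCP) lies on the front face of the gripper's body, between the roots of the fingers; the fingertips stand 73 mm ahead of it and the grasp point (between the pads) lies 54 mm ahead of it (env.nose_length is the distance from the TCP to the fingertips, in m); z points along the fingers, y is the line along which they close (so a half turn about z gives the same grasp; the last joint's range is limited). The gripper opens to 85 mm and grips with 20 to 120 N. Pads are 22 mm wide; open, the fingers measure 114 mm over their backs; the gripper's body (76 mm by 85 mm) begins 54 mm behind the grasp point. The pads swing forward as they close: fully open they stand 13 mm farther back than shut.
Start: joints at [1.182, 0.477, 0.022, 1.555, -0.011, 1.109, -0.083], TCP at [0.187, -0.649, 0.304] pointing down, gripper open.
Joint ranges: [-2.96, 2.96], [-0.34, 2.1], [-1.41, 1.46], [0.24, 2.44], [-1.37, 4.51], [0.17, 1.92], [-2.96, 2.96]. Speed limits (rad/s): [2.39, 2.39, 3.14, 3.14, 3.14, 3.14, 3.14].

### API

Orientations are given as a unit quaternion [w, x, y, z].
In Python, from cell import env, kin, camera, calibration, job gives the robot as it stands. The module is installed in compiled form; this text tells all that it offers. Calls block until the motion is done:
- env.reach(position, orientation): joint-space move of the TCP to a pose.
- env.movel(position, velocity=0.15, rot=None, stop_force=None): straight line of the TCP; rot=None keeps the orientation; velocity is the mean speed in m/s. With stop_force (N) it stops when the force on the tool has changed by that much, and returns True; else False.
- env.goto_joints(angles): joint-space move.
- env.grip(opening, f_grip=None): finger opening in m; f_grip is the grip in N (None keeps the last); returns when the fingers have stopped.
- env.dwell(seconds).
- kin.inverse_kinematics(position, orientation): joint angles nearest the present ones, or None.
- env.get_state(): the state.
- camera(name): name is "side" or "top" or "wrist"; returns (picture, depth): 384x512x3 uint8, blue, green, red; 384x512 float32, m along the optical axis (not along the pixel's ray), 0 where there is no reading.
- calibration(name): a dict with "fx", "fy", "cx", "cy" (pixels), "rvec" (rotation vector, rad) and "tvec" (3), from world to camera coordinates, as OpenCV has them. Camera axes: x right, y down, z forward; pixel columns grow to the right and rows downward; lengths in m; the calibration is good to about 2 mm. A picture is of the moment at which its call begins: read the wrist's pose just before it. calibration takes no time and is no camera call; for the wrist camera it gives the pose at the moment of the call.
A pose or a line that the arm cannot do raises env.PlanningError and nothing moves.
- job.job_done(): hands the job in; it is judged then, once.
The state is a dict: "time": time; "qpos": joint angles; "joint_velocities": joint speeds; "joint_torque": joint torques, N m; "tcp_pos": TCP position; "orientation": TCP orientation; "force": force on the tool from outside, world axes, zero at the start; "torque": the same for the moment, N m; "opening": finger opening in m; "gripper_force": force on a finger pad.
Only numpy, scipy, OpenCV 4.12 (cv2) and the standard library are available. Lean on these libraries where they do the work, as an engineer would, in place of code of your own. Each camera call takes 0.05 s, during which the arm holds its last target. There are 200 camera calls.

## Working session

There is one attempt and no reset: what is moved stays moved. The work goes in short steps, each a Python script; the robot and the scene stay as the last script left them, time stands still between calls to the robot, and variables do not carry over. Pictures are saved under pics/ and viewed, at most 10 in all, crops included, and the job is handed in when it is done.

```bash
mkdir -p pics; ls; cat > h.py <<'E'
import numpy as np, cv2
from cell import env, kin, camera, calibration, job
from scipy.spatial.transform import Rotation as R
def snap(name):
    c=calibration(name); im,d=camera(name); return im,d,c
def world(d,c):
    v,u=np.mgrid[:d.shape[0],:d.shape[1]]
    P=np.stack([(u-c['cx'])/c['fx']*d,(v-c['cy'])/c['fy']*d,d],-1)
    M=cv2.Rodrigues(np.array(c['rvec'],float))[0]
    return (P-np.array(c['tvec']).ravel())@M
def quat(M): 
    q=R.from_matrix(M).as_quat(); return np.r_[q[3],q[:3]]
E
python3 - <<'E'
from h import *
for n in ['side','top']:
    im,d,c=snap(n); cv2.imwrite(f'pics/{n}.png',im); np.savez(f'{n}.npz',im=im,d=d,W=world(d,c)); print(n,c)
    
s=env.get_state();print(s)
E
```

```text
pics
side {'fx': 484.2789462506036, 'fy': 484.2789462506036, 'cx': 260.02445545774765, 'cy': 199.76216989827697, 'rvec': array([ 2.13564275, -0.23503637,  0.12106009]), 'tvec': array([-0.56964084,  0.15150641,  0.98938466])}
top {'fx': 348.0443102248857, 'fy': 348.0443102248857, 'cx': 255.23076211751422, 'cy': 184.93815644182536, 'rvec': array([ 2.17521628, -2.22974715,  0.07388591]), 'tvec': array([-0.02537277,  0.56402639,  0.91769454])}
{'time': 0.1, 'qpos': array([ 1.18188846,  0.47768504,  0.02231455,  1.55633447, -0.01146009,
        1.10932167, -0.08306789]), 'joint_velocities': array([-0.00111604, -0.00233032, -0.00081553, -0.00329404,  0.00053394,
        0.00082887,  0.0002617 ]), 'joint_torque': array([ 5.49113494e-03, -5.97755706e+01,  1.61408722e+00, -2.81952381e+01,
        1.28305564e-02,  5.08249053e-03, -1.09778750e-05]), 'tcp_pos': array([ 0.1869546 , -0.64816282,  0.30305169]), 'orientation': array([-7.89607690e-04,  9.90152569e-01,  1.39990118e-01, -1.81990411e-04]), 'force': array([ 0.46632548, -0.55339063, -0.41518021]), 'torque': array([0.00024387, 0.00026224, 0.00626661]), 'gripper_force': 0.0, 'opening': 0.08553520765413954}
```

View pics/side.png

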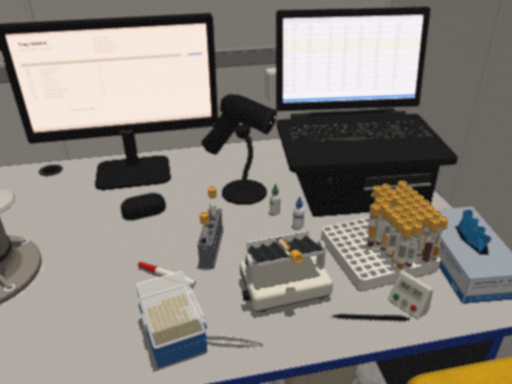

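View pics/top.png

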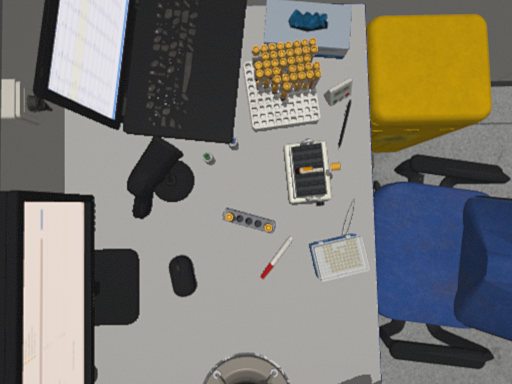

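The side view shows the rack at (210,238) with tubes at (212,193) and (204,217), and the rocker at (285,270). In the top view the rack tubes are at (229,217) and (268,228), the rocker is at (308,172) and its middle stopper at (335,166). Next I'll get coarse numbers.

```bash
python3 - <<'E'
from h import *
for n,rois in [('top',dict(t1=(222,210,236,224),t2=(261,221,275,235),ref=(327,160,343,172),da=(202,150,216,165),db=(228,136,240,150),rock=(284,138,332,206),rack=(220,205,278,236),scan=(120,130,200,220))),('side',dict(t1=(204,184,220,202),t2=(196,208,212,224),ref=(284,246,304,266),rock=(236,228,334,310)))]:
    z=np.load(n+'.npz'); im,W,d=z['im'].astype(int),z['W'],z['d']
    org=(im[...,2]>170)&(im[...,0]<110)&(im[...,1]>100)&(d>0)
    for k,(a,b,c,e) in rois.items():
        m=np.zeros(d.shape,bool); m[b:e,a:c]=1; m&=d>0
        if k in('t1','t2','ref'): m&=org
        else: m&=W[...,2]>.012
        P=W[m]; print(n,k,len(P),np.median(P,0).round(4),P.min(0).round(4),P.max(0).round(4))
    if n=='top':
        m=np.zeros(d.shape,bool);m[138:206,284:332]=1
        wh=m&(im.min(-1)>150)&(W[...,2]>.03)&(W[...,2]<.06); r=cv2.minAreaRect(W[wh][:,:2].astype(np.float32)); print('base',r, np.median(W[wh][:,2]))
        m=np.zeros(d.shape,bool);m[205:237,218:280]=1;m&=(W[...,2]>.04)&(W[...,2]<.068);print('rack',cv2.minAreaRect(W[m][:,:2].astype(np.float32)))
        print('table z',np.median(W[240:260,300:310,2]))
E
```

```text
top t1 49 [0.4858 0.0263 0.1239] [0.4737 0.0188 0.0588] [0.4931 0.04   0.1273]
top t2 38 [ 0.4576 -0.0652  0.1243] [ 0.4508 -0.0723  0.1199] [ 0.465  -0.0579  0.1274]
top ref 53 [ 0.5975 -0.227   0.1301] [ 0.5909 -0.237   0.1249] [ 0.6051 -0.2175  0.1368]
top da 96 [0.635  0.0803 0.0486] [0.626  0.0706 0.0126] [0.6504 0.095  0.081 ]
top db 102 [0.6682 0.0152 0.058 ] [0.6538 0.0058 0.0155] [0.6875 0.0277 0.1668]
top rock 2654 [ 0.5898 -0.1679  0.0922] [ 0.5078 -0.2361  0.0177] [ 0.6762 -0.1167  0.1302]
top rack 677 [ 0.4721 -0.0203  0.0608] [ 0.4407 -0.0866  0.012 ] [0.5061 0.0475 0.1274]
top scan 3781 [0.5885 0.1731 0.2109] [0.4866 0.087  0.012 ] [0.6874 0.259  0.2658]
base ((0.5961955189704895, -0.1774534285068512), (0.1543993502855301, 0.11030998080968857), 3.9923975467681885) 0.0462254524553183
rack ((0.4717564880847931, -0.019706062972545624), (0.1374790370464325, 0.030049005523324013), 73.18388366699219)
table z 0.0013379529055880472
side t1 26 [0.4843 0.0277 0.1238] [0.4763 0.0179 0.1204] [0.4911 0.0378 0.1254]
side t2 31 [ 0.4557 -0.0647  0.124 ] [ 0.4489 -0.0756  0.12  ] [ 0.4626 -0.0575  0.1264]
side ref 34 [ 0.5949 -0.2301  0.1311] [ 0.5904 -0.2375  0.1263] [ 0.6006 -0.2187  0.1342]
side rock 5737 [ 0.589  -0.1949  0.0468] [ 0.5048 -0.2426  0.012 ] [ 0.738  -0.0356  0.1342]
```

```bash
cat >> h.py <<'E'
Z=np.array([0,0,1.])
def toolM(ez,ey):   # tool axes from z (along fingers) and y (closing)
    return np.c_[np.cross(ey,ez),ey,ez]
def ik(p,M): return kin.inverse_kinematics(list(p),list(quat(M)))
E
python3 - <<'E'
from h import *
c=calibration('wrist'); s=env.get_state(); q=s['orientation']
T=R.from_quat(np.r_[q[1:],q[0]]).as_matrix(); C=cv2.Rodrigues(np.array(c['rvec']))[0]
print('cam in tool',T.T@(-C.T@np.ravel(c['tvec'])-s['tcp_pos']),'cam axes in tool\n',(T.T@C.T).round(3),c['fx'])
psi=np.radians(4);ex=np.array([np.cos(psi),np.sin(psi),0]);ey=np.cross(Z,ex);th=.27
o=np.array([.596,-.177,0])
for off in(-.044,.044):
  foot=o+ex*off+Z*.085+ (ey*np.cos(th)-Z*np.sin(th))*.040+(ey*np.sin(th)+Z*np.cos(th))*.0176
  u=-ey*np.cos(th)+Z*np.sin(th); g=foot+u*.1
  for b in (0,20,40,60,74.5):
    zt=-Z*np.cos(np.radians(b))+ey*np.sin(np.radians(b))
    for sg in(1,-1):
      r=[ik(g-zt*.054+Z*h,toolM(zt,ex*sg)) for h in(0,.1)]
      print(off,b,sg,[None if x is None else np.round(x,2) for x in r])
# look and pick
for p in ([.47,-.02,.4],[.6,-.19,.4],[.485,.027,.112+.054],[.457,-.065,.166]):
  for yaw in range(0,360,45):
    y=np.radians(yaw);h=np.array([np.cos(y),np.sin(y),0])
    for a in (0,30):
      zt=-Z*np.cos(np.radians(a))+h*np.sin(np.radians(a)); x=ik(np.array(p),toolM(zt,np.cross(Z,h)))
      print(p,yaw,a,None if x is None else np.round(x,2)) if a==0 else print('   30:',x is not None)
E
```

```text
cam in tool [ 0.08160563 -0.00078206 -0.07018836] cam axes in tool
 [[ 0.    -0.949 -0.315]
 [ 1.     0.001 -0.001]
 [ 0.001 -0.315  0.949]] 313.5844285465866
-0.044 0 1 [array([ 0.64,  0.55, -0.46,  1.82,  0.32,  0.84,  0.09]), array([ 0.66,  0.43, -0.48,  1.74,  0.23,  1.02,  0.17])]
-0.044 0 -1 [array([ 0.14,  0.52,  0.2 ,  1.85, -0.14,  0.78, -2.65]), array([ 0.18,  0.39,  0.14,  1.78, -0.07,  0.98, -2.72])]
-0.044 20 1 [array([ 0.81,  0.67, -0.53,  1.69, -0.  ,  1.01,  0.43]), array([ 0.82,  0.55, -0.54,  1.62, -0.05,  1.18,  0.43])]
-0.044 20 -1 [array([ 0.34,  0.61,  0.15,  1.72, -0.45,  1.04, -2.33]), array([ 0.33,  0.5 ,  0.16,  1.66, -0.4 ,  1.21, -2.41])]
-0.044 40 1 [array([ 0.92,  0.82, -0.55,  1.55, -0.21,  1.23,  0.62]), array([ 0.93,  0.71, -0.57,  1.51, -0.26,  1.37,  0.58])]
-0.044 40 -1 [array([ 0.45,  0.76,  0.16,  1.59, -0.66,  1.35, -2.14]), array([ 0.43,  0.64,  0.2 ,  1.55, -0.64,  1.49, -2.22])]
-0.044 60 1 [array([ 0.97,  1.  , -0.56,  1.42, -0.37,  1.46,  0.72]), array([ 0.98,  0.87, -0.58,  1.41, -0.43,  1.56,  0.65])]
-0.044 60 -1 [array([ 0.51,  0.94,  0
[... 3567 characters left out ...]
0.78  0.15]
   30: True
[0.457, -0.065, 0.166] 0 0 [ 0.68  0.45 -0.81  2.13  0.48  0.75  1.13]
   30: False
[0.457, -0.065, 0.166] 45 0 [ 0.94  0.63 -1.18  2.12  0.76  0.91  1.67]
   30: True
[0.457, -0.065, 0.166] 90 0 [-0.9   0.75  1.27  2.22 -0.95  0.92 -2.17]
   30: True
[0.457, -0.065, 0.166] 135 0 [ 0.17  0.34 -0.19  2.16  0.11  0.65 -2.45]
   30: True
[0.457, -0.065, 0.166] 180 0 [ 0.3   0.35 -0.34  2.15  0.19  0.67 -1.75]
   30: True
[0.457, -0.065, 0.166] 225 0 [ 0.39  0.37 -0.45  2.15  0.25  0.68 -1.02]
   30: True
[0.457, -0.065, 0.166] 270 0 [ 0.48  0.38 -0.56  2.14  0.31  0.69 -0.29]
   30: True
[0.457, -0.065, 0.166] 315 0 [ 0.56  0.4  -0.66  2.14  0.38  0.71  0.44]
   30: True
```

```bash
cat >> h.py <<'E'
def look(p,yaw,tag):
    y=np.radians(yaw);h=np.array([np.cos(y),np.sin(y),0])
    env.reach(list(p),list(quat(toolM(-Z,np.cross(Z,h))))); env.dwell(.25)
    im,d,c=snap('wrist'); cv2.imwrite(f'pics/{tag}.png',im); np.savez(tag+'.npz',im=im,d=d,W=world(d,c))
E
python3 - <<'E'
from h import *
z=np.load('top.npz');W=z['W'][130:220,120:200].reshape(-1,3); z2=np.load('side.npz');W2=z2['W'][80:200,195:280].reshape(-1,3)
for P in(W,W2):
    P=P[(P[:,2]>.09)&(P[:,2]<.4)&(P[:,0]<.75)]; dd=np.hypot(P[:,0]-.485,P[:,1]-.027); i=np.argsort(dd)[:8]; print(P[i].round(3),dd[i].round(3))
look([.6,-.19,.36],180,'w1')
look([.6,-.19,.36],0,'w2')
look([.47,-.02,.36],0,'w3')
print(env.get_state()['time'])
a=[cv2.imread(f'pics/w{i}.png') for i in(1,2,3)]
cv2.imwrite('pics/ww.png',cv2.resize(np.vstack([np.hstack(a[:2]),np.hstack([a[2],a[2]*0])]),(800,600),interpolation=cv2.INTER_AREA))
E
```

```text
[[0.581 0.148 0.232]
 [0.576 0.153 0.223]
 [0.582 0.148 0.224]
 [0.588 0.143 0.227]
 [0.575 0.154 0.236]
 [0.574 0.155 0.224]
 [0.579 0.151 0.232]
 [0.58  0.15  0.225]] [0.155 0.155 0.155 0.155 0.155 0.155 0.155 0.155]
[[0.487 0.028 0.123]
 [0.483 0.029 0.125]
 [0.486 0.03  0.124]
 [0.484 0.031 0.126]
 [0.483 0.023 0.123]
 [0.483 0.031 0.121]
 [0.485 0.022 0.124]
 [0.488 0.031 0.123]] [0.003 0.003 0.003 0.004 0.004 0.004 0.005 0.005]
5.75
```

View pics/ww.png

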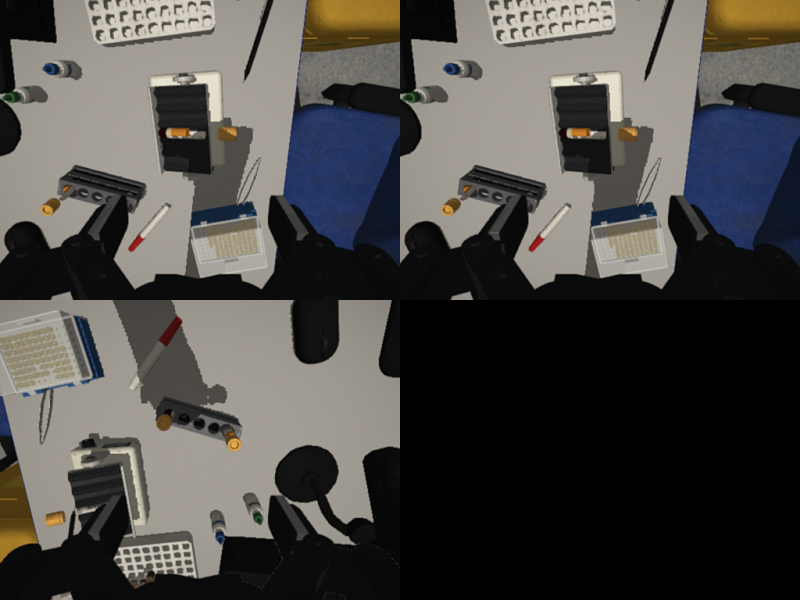

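```bash
cat > meas.py <<'E'
from h import *
from scipy.optimize import least_squares
def tubes(W,im):
    im=im.astype(int); out=[]
    org=(im[...,2]>120)&(im[...,0]<.55*im[...,2])&(im[...,1]>.45*im[...,2])
    for g in([.485,.027],[.457,-.065]):
        m=org&(W[...,2]>.119)&(W[...,2]<.132)&(np.hypot(W[...,0]-g[0],W[...,1]-g[1])<.015)
        P=W[m]; out.append((len(P),np.r_[(P[:,:2].max(0)+P[:,:2].min(0))/2,np.mean(P,0)].round(4)) if len(P) else None)
    return out
def rocker(W,im):
    # platform local: params o(x,y), yaw, theta
    yaw=np.radians(4);o=np.array([.596,-.177])
    wh=(im.min(-1)>120)&(abs(W[...,2]-.046)<.006)&(np.hypot(W[...,0]-o[0],W[...,1]-o[1])<.105)
    if wh.sum()>50: r=cv2.minAreaRect(W[wh][:,:2].astype(np.float32)); print(' base',np.round(r[0],4),np.round(r[1],4),round(r[2],2))
    c,s=np.cos(yaw),np.sin(yaw); lx=(W[...,0]-o[0])*c+(W[...,1]-o[1])*s; ly=-(W[...,0]-o[0])*s+(W[...,1]-o[1])*c
    m=(im.max(-1)<95)&(W[...,2]>.075)&(W[...,2]<.125)&(abs(ly)<.025)&(abs(lx)>.015)&(abs(lx)<.058)
    P=np.c_[lx[m],ly[m],W[...,2][m]]; A=np.c_[P[:,:2],np.ones(len(P))]; k=np.linalg.lstsq(A,P[:,2],rcond=None)[0]
    print(' plat',m.sum(),'slope y',k[1],'theta',np.arctan(-k[1]),'slope x',k[0],'z0',k[2])
if __name__=='__main__':
  print(env.get_state()['orientation'])
  for n in('top','side','w1','w2','w3'):
    z=np.load(n+'.npz');print(n,tubes(z['W'],z['im']));rocker(z['W'],z['im'])
    W=z['W'];im=z['im'].astype(int)
    m=(im[...,2]>120)&(im[...,0]<.55*im[...,2])&(im[...,1]>.45*im[...,2])&(abs(W[...,0]-.597)<.02)&(W[...,1]<-.205)&(W[...,1]>-.26)&(W[...,2]>.1)&(W[...,2]<.145)
    P=W[m]
    if len(P)<20: print(' few');continue
    # cylinder r=9.3mm fit: axis through p (y0=-.23), dir from yaw,theta
    def f(v):
        d=np.array([np.sin(v[2])*np.cos(v[3]),-np.cos(v[2])*np.cos(v[3]),np.sin(v[3])]); q=P-np.array([v[0],-.23,v[1]])
        return np.r_[np.linalg.norm(q-np.outer(q@d,d),axis=1)-.0093,(v[2]-.07)*.02,(v[3]-.27)*.02]
    r=least_squares(f,[.597,.125,.07,.27],loss='soft_l1',f_scale=.001); v=r.x
    d=np.array([np.sin(v[2])*np.cos(v[3]),-np.cos(v[2])*np.cos(v[3]),np.sin(v[3])]); t=(P-np.array([v[0],-.23,v[1]]))@d
    print(' stopper',len(P),v.round(4),'rms',np.sqrt(np.mean(f(v)**2)),'end pt',(np.array([v[0],-.23,v[1]])+d*np.percentile(t,98)).round(4),'len',np.ptp(t))
E
python3 meas.py
```

```text
[1.13831442e-05 6.89255078e-05 9.99999998e-01 7.82933572e-06]
top [(45, array([0.4848, 0.0271, 0.4851, 0.0264, 0.1237])), (42, array([ 0.4579, -0.0651,  0.4577, -0.0648,  0.1238]))]
 base [ 0.5945 -0.1771] [0.1565 0.1117] 4.19
 plat 761 slope y -0.34594168997324287 theta 0.3330548334995124 slope x 0.002079598546910473 z0 0.0991110499368732
 stopper 61 [0.5996 0.1228 0.0683 0.2635] rms 0.0014099966192493022 end pt [ 0.6002 -0.2381  0.125 ] len 0.019756166507951776
side [(38, array([0.4837, 0.0245, 0.484 , 0.0235, 0.1227])), (51, array([ 0.4566, -0.0671,  0.4566, -0.0683,  0.1231]))]
 base [ 0.5942 -0.179 ] [0.1573 0.1106] 3.42
 plat 469 slope y -0.34272365314362413 theta 0.3301779015089365 slope x 0.00042718409743916594 z0 0.09891795253844843
 stopper 123 [0.5985 0.123  0.0847 0.3584] rms 0.00298517221402752 end pt [ 0.5994 -0.2401  0.1268] len 0.022251470961349523
w1 [(170, array([0.4864, 0.028 , 0.486 , 0.0283, 0.1235])), None]
 base [ 0.6347 -0.1723] [0.0763 0.1118] 3.62
 plat 3493 slope y -0.34250745374553393 theta 0.3299844146473088 slope x 0.003948084763976328 z0 0.09931213719791965
 stopper 136 [ 0.5981  0.1243 -0.033   0.3826] rms 0.0012188860033415022 end pt [ 0.5978 -0.2374  0.1273] len 0.019581936416348894
w2 [(174, array([0.4861, 0.0281, 0.4861, 0.0283, 0.1235])), None]
 base [ 0.6344 -0.1724] [0.0763 0.1114] 4.1
 plat 3510 slope y -0.3428828612904052 theta 0.3303203678549367 slope x 0.004211286895459339 z0 0.0993298473591438
 stopper 142 [ 0.598   0.1245 -0.0587  0.4133] rms 0.0011761520378089972 end pt [ 0.5976 -0.2371  0.1276] len 0.020664482090896108
w3 [(232, array([0.4857, 0.0286, 0.4857, 0.0286, 0.1233])), None]
 base [ 0.5954 -0.1735] [0.1535 0.1088] 4.61
 plat 1681 slope y -0.34353090334482017 theta 0.3309001202983794 slope x -0.06121906450736736 z0 0.09723466721023508
 stopper 290 [0.6001 0.1231 0.0678 0.3235] rms 0.0008220150411950137 end pt [ 0.6005 -0.2365  0.1253] len 0.022476221639483478
```

```bash
python3 - <<'E'
from h import *
th=.330; best=[]
for n in('w1','w3','top'):
    z=np.load(n+'.npz');W=z['W'];im=z['im']; res=[]
    for yd in np.arange(1,7.1,.5):
        y=np.radians(yd);c,s=np.cos(y),np.sin(y);o=[.5947,-.1753]
        lx=(W[...,0]-o[0])*c+(W[...,1]-o[1])*s; ly=-(W[...,0]-o[0])*s+(W[...,1]-o[1])*c
        h=(W[...,2]-.085)*np.cos(th)+ly*np.sin(th)
        m=(im.max(-1)<95)&(abs(ly)<.022)&(abs(lx)>.014)&(abs(lx)<.055)&(h>.006)&(h<.021)
        A=np.c_[np.cos(2*np.pi*lx[m]/.022),np.sin(2*np.pi*lx[m]/.022),np.ones(m.sum()),lx[m],ly[m]]
        k,r,_,_=np.linalg.lstsq(A,h[m],rcond=None); res.append((r[0]/m.sum()*1e6,yd,.022/2/np.pi*(np.arctan2(-k[1],-k[0])),np.hypot(k[0],k[1]),k[2]))
    res.sort(); print(n,m.sum(),np.round(res[:2],4))
# clearance behind tool
psi=np.radians(4);ex=np.array([np.cos(psi),np.sin(psi),0]);ey=np.cross(Z,ex);o=np.array([.5947,-.1753,.085])
u=-ey*np.cos(th)+Z*np.sin(th)
for b in (71,55,40):
  for off in(-.044,.044):
    foot=o+ex*off-u*.0401+(ey*np.sin(th)+Z*np.cos(th))*.0176; g=foot+u*.1
    zt=-Z*np.cos(np.radians(b))+ey*np.sin(np.radians(b)); t=g-zt*.054
    for n in('top','side'):
        W=np.load(n+'.npz')['W'].reshape(-1,3); W=W[(W[:,2]>.0)&(W[:,2]<.5)&(abs(W[:,0]-.55)<.4)]
        s=-(W-t)@zt; q=W-t+np.outer(s,zt); dd=np.linalg.norm(q,axis=1); m=(s>0)&(s<.35); i=np.argmin(np.where(m,dd,9)); print(b,off,n,t.round(3),dd[i].round(3),W[i].round(3),s[i].round(3))
W=np.load('top.npz')['W'][230:282,305:372].reshape(-1,3);W=W[W[:,2]>.015];print('tipbox',W.min(0),W.max(0))
E
```

```text
w1 2917 [[8.349e-01 4.500e+00 1.000e-04 3.400e-03 1.290e-02]
 [8.373e-01 4.000e+00 1.000e-04 3.400e-03 1.290e-02]]
w3 1356 [[1.0331e+00 4.5000e+00 1.5000e-03 3.3000e-03 1.2900e-02]
 [1.0378e+00 4.0000e+00 1.5000e-03 3.4000e-03 1.3000e-02]]
top 638 [[2.6686e+00 4.5000e+00 4.0000e-04 3.4000e-03 1.2800e-02]
 [2.6741e+00 4.0000e+00 4.0000e-04 3.4000e-03 1.2800e-02]]
71 -0.044 top [ 0.558 -0.28   0.139] 0.141 [ 0.562 -0.327  0.005] 0.001
71 -0.044 side [ 0.558 -0.28   0.139] 0.144 [ 0.565 -0.327  0.002] 0.0
71 0.044 top [ 0.646 -0.274  0.139] 0.143 [ 0.647 -0.323  0.004] 0.002
71 0.044 side [ 0.646 -0.274  0.139] 0.146 [ 0.646 -0.325  0.002] 0.004
55 -0.044 top [ 0.557 -0.273  0.152] 0.334 [ 0.842 -0.36   0.001] 0.0
55 -0.044 side [ 0.557 -0.273  0.152] 0.304 [ 0.808 -0.36   0.003] 0.0
55 0.044 top [ 0.645 -0.267  0.152] 0.265 [ 0.842 -0.36   0.001] 0.0
55 0.044 side [ 0.645 -0.267  0.152] 0.239 [ 0.808 -0.36   0.003] 0.0
40 -0.044 top [ 0.557 -0.264  0.162] 0.743 [0.944 0.479 0.244] -0.396
40 -0.044 side [ 0.557 -0.264  0.162] 0.854 [0.15  0.502 0.429] -0.305
40 0.044 top [ 0.645 -0.258  0.162] 0.694 [0.944 0.479 0.244] -0.396
40 0.044 side [ 0.645 -0.258  0.162] 0.894 [0.15  0.502 0.429] -0.305
tipbox [ 0.31943567 -0.31257683  0.01504369] [ 0.51520996 -0.02441283  0.94598918]
```

```bash
cat >> h.py <<'E'
th=.330; psi=np.radians(4.4); ex=np.array([np.cos(psi),np.sin(psi),0]); ey=np.cross(Z,ex)
o=np.array([.5952,-.1753,.085]); u=-ey*np.cos(th)+Z*np.sin(th); nn=ey*np.sin(th)+Z*np.cos(th)
TUBE=[np.array([.4855,.0277]),np.array([.4580,-.0645])]
Qd=quat(toolM(-Z,ex)); Qp=quat(toolM(-u,ex))
foot=lambda off:o+ex*off-u*.0401+nn*.0176
def pick(i):
    p=TUBE[i]; env.grip(.045,30)
    env.reach([*p,.25],list(Qd)); env.movel([*p,.164],.12,stop_force=8); env.grip(0,30)
    s=env.get_state(); print('grip',s['opening'],s['gripper_force'],s['tcp_pos'].round(4))
    env.movel([*p,.30],.15); env.dwell(.2)
    st=env.get_state(); im,d,c=snap('wrist'); W=world(d,c); cv2.imwrite(f'pics/held{i}.png',im)
    L=(W-st['tcp_pos'])@np.c_[ey,ex,-Z]   # tool frame
    m=(abs(L[...,0])<.02)&(abs(L[...,1])<.014)&(L[...,2]>.078)&(L[...,2]<.16)&(d>0)
    P=L[m]; print('pts',len(P))
    for a in np.arange(.08,.16,.01):
        Q=P[(P[:,2]>=a)&(P[:,2]<a+.01)]
        if len(Q): print(round(a,3),len(Q),'x max',np.percentile(Q[:,0],95).round(4),'y mid',((Q[:,1].max()+Q[:,1].min())/2).round(4))
    print('zmax',P[:,2].max() if len(P) else None,'time',env.get_state()['time'])
E
python3 -c "
from h import *
pick(0)"
```

```text
grip 0.017357583160515822 29.357477724552155 [0.486  0.0278 0.1647]
pts 1197
0.08 77 x max 0.0065 y mid -0.001
0.09 222 x max 0.0062 y mid -0.0
0.1 516 x max 0.0076 y mid 0.0001
0.11 134 x max 0.008 y mid -0.0
0.12 114 x max 0.0078 y mid -0.0002
0.13 92 x max 0.0079 y mid 0.0005
0.14 42 x max 0.008 y mid 0.0004
zmax 0.14543764026123251 time 10.2083
```

```bash
cat >> h.py <<'E'
LH=.1527
def F(): return np.mean([env.get_state()['force'] for _ in range(3)],0)
def preplace(off):
    t=foot(off)+u*(LH+.004); q=ik(t+nn*.08,toolM(-u,ex)); print('q',np.round(q,2)); env.goto_joints(list(q))
    env.movel(list(t+nn*.02),.12); env.dwell(.2); print('F',F().round(2)); env.dwell(.1); print('F',F().round(2))
    im,d,c=snap('wrist'); cv2.imwrite(f'pics/pre{off}.png',im)
    hit=env.movel(list(t+nn*.0015),.02,stop_force=2.5); s=env.get_state()
    print('hit',hit,'above',((s['tcp_pos']-t)@nn).round(4),'along',((s['tcp_pos']-t)@u).round(4),'F',F().round(2),'t',s['time'])
E
python3 -c "
from h import *
preplace(.044)
im,d,c=snap('wrist'); cv2.imwrite('pics/p1.png',im)
im,d,c=snap('side'); a=cv2.resize(im[220:320,220:350],(520,400),interpolation=cv2.INTER_CUBIC); cv2.imwrite('pics/p1s.png',a)
w=cv2.imread('pics/p1.png'); cv2.imwrite('pics/p1c.png',cv2.hconcat([cv2.resize(w,(400,300)),cv2.resize(a,(400,300))]))
"
```

```text
q [ 0.97  1.12 -0.81  1.21 -0.38  1.6   0.48]
F [ 0.72 -0.15 -0.18]
F [ 0.28 -0.55 -1.02]
hit False above 0.0017 along 0.0 F [ 0.26  0.51 -0.27] t 13.3667
```

View pics/p1c.png

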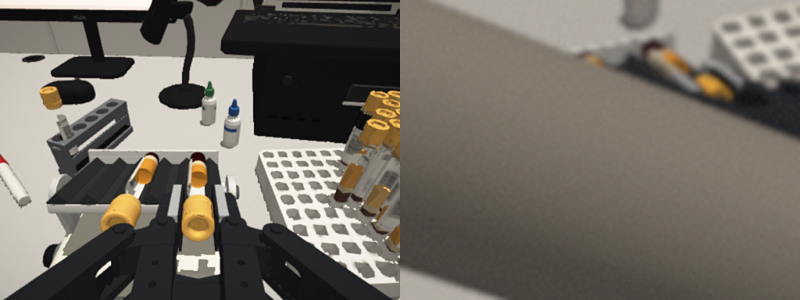

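The held tube is over the far groove, with its stopper at (198,215) beside the middle tube's stopper at (122,212). I'll check its height against the middle tube in depth before releasing.

```bash
cat >> h.py <<'E'
def compare():
    im,d,c=snap('wrist'); W=world(d,c)-o; A=W@ex; B=W@u; H=W@nn
    for cx in(-.044,0,.044):
        r=[]
        for b0 in(-.03,-.02,-.01,0,.01,.02,.055):
            m=(abs(A-cx)<.011)&(abs(B-b0)<.005)&(d>0)&(H>.014)&(H<.045)
            if m.sum()<8: r.append(None);continue
            h=H[m]; top=np.percentile(h,93); r.append((round(top*1e3,1),round(np.median(A[m][h>top-.003])*1e3-cx*1e3,1)))
        m=(abs(A-cx)<.0075)&(d>0)&(abs(H-.0176)<.008)&(B>.05)&(B<.1)
        print(cx,r,'end',np.percentile(B[m],97).round(4) if m.sum()>8 else None)
E
python3 -c "
from h import *
compare()"
```

```text
-0.044 [(np.float64(17.2), np.float64(-8.7)), (np.float64(17.2), np.float64(-8.7)), (np.float64(17.1), np.float64(-8.7)), (np.float64(17.4), np.float64(-8.9)), (np.float64(17.3), np.float64(-8.9)), (np.float64(17.3), np.float64(-8.8)), None] end None
0 [(np.float64(24.9), np.float64(2.2)), (np.float64(25.1), np.float64(2.2)), (np.float64(25.2), np.float64(1.6)), (np.float64(25.2), np.float64(1.7)), (np.float64(24.5), np.float64(-0.3)), (np.float64(25.0), np.float64(-3.5)), (np.float64(27.5), np.float64(2.0))] end 0.0995
0.044 [(np.float64(26.1), np.float64(-0.4)), (np.float64(26.3), np.float64(0.3)), (np.float64(26.2), np.float64(0.3)), (np.float64(26.3), np.float64(0.3)), (np.float64(26.1), np.float64(-0.3)), (np.float64(25.1), np.float64(-1.4)), (np.float64(31.0), np.float64(-0.1))] end 0.0758
```

```bash
cat >> h.py <<'E'
def release(off):
    env.grip(.034); f=foot(off); s=env.get_state()['tcp_pos']
    env.movel(list(s+u*.07),.1); env.grip(0,20)
    env.movel(list(f+nn*.001+u*(.112+.073+.008)),.1); env.dwell(.2)
    hit=env.movel(list(f+nn*.001+u*(.112+.073-.003)),.012,stop_force=2); s=env.get_state()
    print('hit',hit,'tip rel. nominal stopper end',((s['tcp_pos']-f)@u-.185).round(4),'F',F().round(2))
    env.movel(list(s['tcp_pos']+u*.03),.1); env.dwell(.15); compare(); print('t',env.get_state()['time'])
    cv2.imwrite(f'pics/after{off}.png',camera('wrist')[0])
E
python3 -c "
from h import *
release(.044)"
```

```text
hit True tip rel. nominal stopper end 0.0002 F [ 0.03 -3.14  2.35]
-0.044 [(np.float64(17.0), np.float64(-8.7)), (np.float64(17.3), np.float64(-9.1)), (np.float64(17.3), np.float64(-8.8)), (np.float64(17.1), np.float64(-8.8)), (np.float64(17.2), np.float64(-8.8)), (np.float64(17.4), np.float64(-8.9)), None] end None
0 [(np.float64(24.8), np.float64(2.3)), (np.float64(25.0), np.float64(2.2)), (np.float64(25.1), np.float64(1.9)), (np.float64(25.0), np.float64(1.9)), (np.float64(24.0), np.float64(0.6)), (np.float64(25.0), np.float64(-3.3)), (np.float64(27.5), np.float64(1.9))] end 0.0734
0.044 [(np.float64(24.7), np.float64(0.5)), (np.float64(24.7), np.float64(0.5)), (np.float64(24.7), np.float64(-0.3)), (np.float64(24.8), np.float64(0.5)), (np.float64(24.3), np.float64(0.5)), (np.float64(22.8), np.float64(-5.6)), (np.float64(27.0), np.float64(0.5))] end 0.0727
t 17.1
```

View pics/after0.044.png

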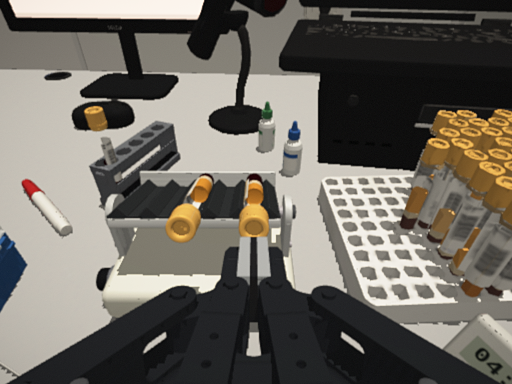

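The first tube lies at (255,215), level with the middle one at (185,220). Its end is within 1 mm of the middle tube's end and at the same height. Now the second tube.

```bash
python3 -c "
from h import *
s=env.get_state()['tcp_pos']; env.movel(list(s+Z*.15+u*.02),.2)
env.reach([.5,-.15,.33],list(Qd))
pick(1)
preplace(-.044)
compare()
"
```

```text
grip 0.017711427784675514 29.22569453716278 [ 0.4585 -0.0646  0.1647]
pts 1088
0.08 219 x max 0.009 y mid 0.0015
0.09 253 x max 0.0091 y mid 0.0015
0.1 210 x max 0.0089 y mid 0.0007
0.11 126 x max 0.0091 y mid 0.0006
0.12 115 x max 0.0091 y mid 0.0006
0.13 74 x max 0.0084 y mid -0.0002
0.14 40 x max 0.0083 y mid -0.0002
zmax 0.14562661763672582 time 22.7083
q [ 1.05  1.01 -0.72  1.42 -0.44  1.58  0.62]
F [-0.14 -0.4   0.2 ]
F [-0.4   0.44 -0.9 ]
hit False above 0.0017 along 0.0 F [-0.17  0.42  0.17] t 25.775
-0.044 [(np.float64(26.7), np.float64(-0.4)), (np.float64(26.8), np.float64(0.3)), (np.float64(27.4), np.float64(0.3)), (np.float64(27.4), np.float64(0.3)), (np.float64(27.3), np.float64(0.9)), (np.float64(27.5), np.float64(0.9)), (np.float64(30.9), np.float64(-0.5))] end 0.0758
0 [(np.float64(25.1), np.float64(-0.7)), (np.float64(25.1), np.float64(-0.9)), (np.float64(25.2), np.float64(-1.8)), (np.float64(25.1), np.float64(-1.4)), (np.float64(25.0), np.float64(-2.7)), (np.float64(24.9), np.float64(-4.5)), (np.float64(27.6), np.float64(-1.3))] end 0.0998
0.044 [(np.float64(24.7), np.float64(-2.0)), (np.float64(24.8), np.float64(-2.0)), (np.float64(24.7), np.float64(-2.6)), (np.float64(24.8), np.float64(-2.3)), (np.float64(24.7), np.float64(-1.5)), (np.float64(23.3), np.float64(-5.8)), (np.float64(27.1), np.float64(-2.4))] end 0.0727
```

Held about 2 mm above the floor, slightly foot-low and centred. Releasing.

```bash
python3 -c "
from h import *
s=env.get_state()['tcp_pos']; env.movel(list(s-nn*.0012),.01,stop_force=2)
release(-.044)
s=env.get_state()['tcp_pos']; env.movel(list(s+Z*.12+u*.03),.2); env.dwell(.2)
im,d,c=snap('wrist'); W=world(d,c); 
im2,d2,c2=snap('top'); cv2.imwrite('pics/fin.png',cv2.hconcat([cv2.resize(cv2.imread('pics/after-0.044.png'),(400,300)),cv2.resize(im2[120:250,200:373],(400,300))]))
np.savez('fin.npz',W=world(d2,c2),im=im2); import meas; meas.rocker(world(d2,c2),im2)
"
```

```text
hit True tip rel. nominal stopper end -0.0001 F [ 1.08 -2.51  2.81]
-0.044 [(np.float64(24.8), np.float64(1.4)), (np.float64(25.0), np.float64(0.5)), (np.float64(25.4), np.float64(1.4)), (np.float64(25.3), np.float64(0.9)), (np.float64(25.4), np.float64(0.5)), (np.float64(25.5), np.float64(1.3)), (np.float64(27.3), np.float64(0.5))] end 0.0724
0 [(np.float64(24.9), np.float64(-1.7)), (np.float64(25.1), np.float64(-0.4)), (np.float64(25.0), np.float64(-1.1)), (np.float64(25.2), np.float64(-1.3)), (np.float64(24.7), np.float64(-2.7)), (np.float64(24.9), np.float64(-4.3)), (np.float64(27.5), np.float64(-1.3))] end 0.0735
0.044 [(np.float64(24.5), np.float64(-1.9)), (np.float64(24.8), np.float64(-2.1)), (np.float64(24.7), np.float64(-2.3)), (np.float64(24.9), np.float64(-2.2)), (np.float64(24.5), np.float64(-0.8)), (np.float64(23.4), np.float64(-5.7)), (np.float64(27.0), np.float64(-2.3))] end 0.0728
t 29.6667
 base [ 0.5948 -0.177 ] [0.1565 0.112 ] 4.07
 plat 518 slope y -0.31919694024276096 theta 0.30897430987353414 slope x 0.009960287349614846 z0 0.10019680449557472
```

View pics/fin.png

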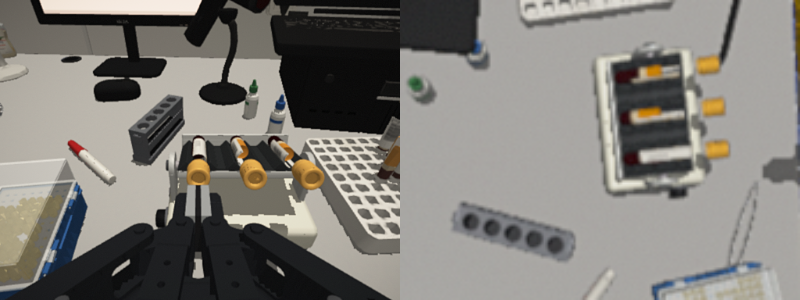

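All three tubes lie alike, with stoppers at (198,172), (250,172) and (312,172) in the left panel. The rack is empty, the bottles are in place, and the middle tube's height profile is unchanged, so the tilt has held. Handing in.

```bash
python3 -c "
from h import *
print(env.get_state()['time'],job.job_done())"
```

```text
the job is handed in; nothing more can be done
30.825 None
```

Both tubes lie in the outermost grooves, feet at the stop and stoppers uphill, the platform tilt showed no change, the bottles were not touched, and the job was handed in at 30.8 s.

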